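# Swing the punching guide to its stop and wedge it

## Robot

A 6-joint arm with a two-finger parallel gripper is mounted at the origin on the work surface. World frame = base frame: x ahead of the robot, y to its left, z up, the work surface at z = 0. Lengths are in m, angles in rad, forces in N, time in s.
With the tool pointing down it reaches from about 0.35 to 0.85 m from the base axis. Payload 8.1 kg.
Tool frame: the origin (TCP) lies between the finger pads; the fingertips stand 14 mm ahead of it and the grasp point (between the pads) lies 5 mm behind it (robot.tip_reach is the z of the fingertips in the tool frame, in m); z points along the fingers, y is the line along which they close (so a half turn about z gives the same grasp; the last joint's range is limited). The gripper opens to 93 mm and grips with 3 to 60 N. Pads are 15 mm wide; open, the fingers measure 128 mm over their backs; the gripper's body (75 mm by 188 mm) begins 65 mm behind the grasp point.
Start: joints at [1.06, 0.13, 1.488, -0, 1.523, -0.085], TCP at [0.248, 0.546, 0.233] pointing down, gripper open.
Joint ranges: [-2.96, 2.96], [-0.89, 2.26], [0.02, 2.5], [-1.34, 4.48], [0, 2.73], [-2.66, 2.66]. Speed limits (rad/s): [2.39, 2.39, 2.79, 3.14, 3.14, 3.14].

## Interface

Orientations are given as a rotation vector (axis times angle).
In Python, from plant import robot gives the robot as it stands. The module is installed in compiled form; this text tells all that it offers.
- The arm moves only by the shell command python3 -m handwheel 'ROWS' [FORCE]. ROWS is JSON, a list of rows, each a list of 7 numbers: the closure, from -1 (fully open) to 1 (shut), then the shift along the tool's x, y, z each as a share of 100 cm, from -1 to 1, then the turn, a rotation vector about the tool's x, y, z each as a share of 180 degrees, from -1 to 1. In form: [[grip, tx, ty, tz, rx, ry, rz], ...]. A call has 1 to 20 rows; each row is the pose to reach, as a shift and turn from the pose commanded when the call began, along the tool's axes at that moment, turning the shorter way round; what a row does not reach only later rows make up. A row lasts 1/8 s, in which the tool goes at most 62.5 mm and 10.7 degrees, less where a joint would pass 70% of its speed; a pose out of reach is approached as far as the arm can. A call with a number of a shift or a turn outside -1 to 1 is refused whole. A call with a gripper value outside its range is refused whole. The fingers move at their own pace and stop on an object; FORCE is the grip in N (left out, the last holds). Time passes only in rows, so rows that repeat a pose let the fingers close. It gives the time, the measured TCP pose, the force, the opening and the grip force at its end, in the units of the state.
- robot.read_state(): the state, without advancing time (a new reading comes with each control period).
- robot.read_camera(name): name is "side" or "top" or "wrist"; returns a dict with "frame" (400x640x3 uint8, red, green, blue), "fx", "fy", "cx", "cy" (pixels), "k1" (the pictures are not rectified: a ray, as slopes to the right and down, at radius r is drawn at 1 + k1 r^2 times it, then the intrinsics apply), "rvec" (rotation vector, rad) and "tvec" (3), from world to camera coordinates, as OpenCV has them; the wrist camera has in their place "T_tool_cam" (4x4, takes a point from camera to tool coordinates, whose origin is the TCP and whose axes are the flange's). Camera axes: x right, y down, z forward; pixel columns grow to the right and rows downward; lengths in m; the calibration is good to about 2 mm. A picture is of the moment at which its call begins: read the wrist's pose just before it. There is no depth.
- robot.close_job(): hands the job in; it is judged then, once.
Trained networks look in a picture, given as the dict that the camera call returned (one of the last four; its "shot" number tells which), for a name from the list of things; names that differ only in an ending like _2 or _b are one class to them, and where a whole thing is asked for, a point or a joint stands for the part that bears it (a point fixed in the world has none). Each returns a list of dicts, best first, with "conf" (0 to 1); they miss things now and then, are a little off and sometimes report something else, mostly with a low value. They report only what shows in the picture. A call takes as long as a camera call. They do not tell look-alikes from the thing itself.
- robot.regions_of(picture, name): "mask" (400x640 bool, what is visible of it) and "rect" ([left, top, right, bottom] in pixels, round what is visible of it).
The state is a dict: "t": time; "q": joint angles; "dq": joint speeds; "joint_torque": joint torques, N m; "tool_pos": TCP position; "orientation": TCP orientation; "force": force on the tool from outside, world axes, zero at the start; "wrist_torque": the same for the moment, N m; "opening": finger opening in m; "gripper_force": force on a finger pad.
Only numpy, scipy, OpenCV 4.12 (cv2) and the standard library are available. Lean on these libraries where they do the work, as an engineer would, in place of code of your own. Each camera call takes 0.05 s, during which the arm holds its last target. There are 200 camera calls.

## Task

Push the aluminium guide block near its free corner so that it swings round its pin to the blue stop, and hold it against the rubber buffer for a moment with a push of about 8 newtons. Then push the wooden wedge in behind it by its orange tail until the block is clamped snugly between wedge and buffer and stays so when you let go. Feel your way: keep both pushes under 20 newtons, and leave the hammer, jar and tin where they are.

Things in the scene. Friction and masses are not known exactly. Their poses are not given: they have to be found in the camera images.
- jig: Fixed wooden baseboard on the bench, 315 x 185 mm, 12 mm thick. Origin: on the pivot pin's axis at bench level. z up, x from the pin along the board towards the wedge; it covers x -35 to 280, y -106 to 78 mm. Its +y side is nearer the robot, its -y side (with the stop) farther. A fixed steel guide bar stands behind the wedge at x 145 to 275, y 58 to 68, top 34 mm above the bench.
- pin (a point): Top centre of the fixed steel pivot pin's dark head (22 mm in diameter), 40 mm above the bench. The pin under it is 12 mm in diameter. The block turns about this vertical axis with 1.5 mm of play.
- block: Loose aluminium guide block with a row of holes, 160 x 70 x 18 mm, 0.4 to 0.76 kg, flat on the baseboard (top 30 mm above the bench), its hole over the pin. Origin: hole centre, underside. It covers its own x -16 to 144, y -42 to 28 mm. Starts turned 25 to 50 degrees counterclockwise (from above) from jig x. At the stop its x axis is within about 3 degrees of jig x; the exact angle must be felt.
- push_here (a point): A good place to push the block: on the top edge of its y = 28 mm long side (the side nearer the robot), 105 mm from the pin along the block, where the fingers clear the wedge. The block turns clockwise round the pin until its opposite long side meets the buffer. Friction under it resists with 1 to 4 N; follow the arc about the pin, for fingers that drag along the side waste force.
- corner (a point): The block's free corner beside the orange dot, at block x 144, y 28 mm, on the top edge. The wedge runs in behind this corner and presses on it.
- stop: Fixed blue block 34 x 24 x 34 mm with a brass screw and a black rubber buffer, 16 mm in diameter. Origin: its underside's centre, jig x 115, y -82 mm; axes as the jig's. The buffer's face looks to jig +y, 36 to 44 mm from the origin, 23 mm above the bench: its setting differs every time and is not measured. The buffer gives 1 mm per 2.5 N, up to 9 mm; over 20 N is too much.
- wedge: Wooden wedge 22 mm high with an orange tail 16 x 45 x 40 mm (top 52 mm above the bench). It slides along jig -x only, 75 mm travel, starts 0 to 10 mm in. Origin: middle of the tail's outer (+x) face, at its foot, 12 mm above the bench; at travel 0 at jig x 255, y 35.5 mm; axes as the jig's. Push that face towards jig -x. Friction 3 N; it stays where left. About 12 N of push clamps the block.
- wedge_tip (a point): Thin leading tip of the wedge, top edge, 95 mm ahead (jig -x) of the wedge's origin. From here the slanted face, 22 degrees, thickens backwards towards jig -y. It meets the block's corner after 35 to 65 mm of travel, depending on the stop's setting.
- hammer: Loose hammer, 260 mm long, lying on the bench beside the pin's end of the baseboard, across the jig's x axis; a bystander. Origin near the middle of its handle, at the underside.
- glue: Loose amber jar with a white cap, 52 mm in diameter, 95 mm high, beyond the baseboard; a bystander. Origin at the centre of its underside.
- tin: Loose white open tray 80 x 60 x 28 mm on the robot's side of the baseboard; a bystander. Origin at the centre of its underside.
Things that resemble listed ones, but are neither listed nor needed, are in the scene too. There is more than one size of the block; the one meant has the size given above.

How it is judged:
By the outcome, as a careful person would: the job done as asked, in the order asked, and still so for the second after the job is handed in, with the robot touching nothing.
It also fails if it takes over 70 s, if anything falls off the work surface, if the arm or the gripper's body presses on something with over 40 N, if the wrist force passes 120 N, or if a joint passes its speed limit or range.

## Working session

There is one attempt and no reset: what is moved stays moved. The work goes in short steps, Python scripts to look and compute and a shell command to move; the robot and the scene stay as the last step left them, time stands still between calls to the robot, and variables do not carry over. Pictures are saved under pics/ and viewed, at most 10 in all, crops included, and the job is handed in when it is done.

```bash
mkdir -p pics; ls; cat > h.py <<'E'
import numpy as np, cv2
from plant import robot
from scipy.spatial.transform import Rotation as R
def K(p): return np.array([[p['fx'],0,p['cx']],[0,p['fy'],p['cy']],[0,0,1]]), np.array([p['k1'],0,0,0,0.])
def ext(p,s=None):
    if 'rvec' in p: return np.array(p['rvec'],float).ravel(), np.array(p['tvec'],float).ravel()
    T=np.eye(4);T[:3,:3]=R.from_rotvec(s['orientation']).as_matrix();T[:3,3]=s['tool_pos']
    M=np.linalg.inv(T@np.array(p['T_tool_cam'])); return R.from_matrix(M[:3,:3]).as_rotvec(),M[:3,3]
def proj(p,X,s=None):
    k,d=K(p);r,t=ext(p,s);return cv2.projectPoints(np.array(X,float).reshape(-1,1,3),r,t,k,d)[0].reshape(-1,2)
def unproj(p,uv,z,s=None):
    k,d=K(p);r,t=ext(p,s);n=cv2.undistortPoints(np.array(uv,float).reshape(-1,1,2),k,d).reshape(-1,2)
    Rm=R.from_rotvec(r).as_matrix();D=np.c_[n,np.ones(len(n))]@Rm;C=-Rm.T@t
    return C+D*((z-C[2])/D[:,2])[:,None]
def save(p,name): cv2.imwrite('pics/'+name,p['frame'][:,:,::-1])
E
python3 - <<'E'
from h import *
s=robot.read_state();print(s)
for c in('top','side'):
    p=robot.read_camera(c);save(p,c+'1.png')
    for n in['jig','pin','block','corner','push_here','stop','wedge','wedge_tip','hammer','glue','tin']:
        for o in robot.regions_of(p,n)[:3]:
            m=o['mask'];ys,xs=np.nonzero(m);print(c,n,round(o['conf'],2),np.round(o['rect']),m.sum(),[xs.mean().round(1),ys.mean().round(1)] if len(xs) else '')
E
```

```text
pics
{'t': 0.0, 'q': array([ 1.05960397e+00,  1.31131809e-01,  1.48928523e+00, -4.63887172e-06,
        1.52299763e+00, -8.54294171e-02]), 'dq': array([-0.00056454,  0.0010405 , -0.00091734, -0.00037827,  0.00045949,
       -0.00095991]), 'joint_torque': array([-9.42757179e-04, -5.59817362e+01, -4.91768789e+01,  7.65357306e-02,
        3.50624369e-02,  2.41891883e-05]), 'tool_pos': array([0.2475385 , 0.54595743, 0.23160169]), 'orientation': array([-6.63634089e-01, -3.07015474e+00,  2.73729200e-03]), 'force': array([-0.09226461, -0.70589735, -0.20372854]), 'wrist_torque': array([-0.00155516,  0.01291166,  0.00269829]), 'gripper_force': 0.0, 'opening': 0.09309357019875195}
top jig 0.58 [224.  88. 364. 184.] 8432 [np.float64(287.7), np.float64(129.2)]
top pin 0.74 [219.  87. 367. 182.] 8710 [np.float64(288.3), np.float64(129.7)]
top pin 0.7 [282. 127. 360. 185.] 2231 [np.float64(320.0), np.float64(155.9)]
top block 0.93 [181. 231. 253. 339.] 4533 [np.float64(217.1), np.float64(283.8)]
top block 0.86 [305. 240. 406. 293.] 4160 [np.float64(354.5), np.float64(265.3)]
top block 0.66 [282. 1
[... 1898 characters left out ...]
] 5360 [np.float64(410.6), np.float64(290.3)]
side push_here 0.59 [357. 166. 404. 222.] 2318 [np.float64(378.9), np.float64(194.2)]
side stop 0.74 [213. 204. 242. 223.] 354 [np.float64(224.8), np.float64(213.1)]
side wedge 0.9 [242. 231. 274. 271.] 742 [np.float64(257.9), np.float64(253.0)]
side wedge_tip 0.93 [240. 232. 273. 272.] 669 [np.float64(258.0), np.float64(252.7)]
side hammer 0.55 [230. 150. 324. 177.] 923 [np.float64(270.6), np.float64(164.1)]
side glue 0.98 [159. 211. 192. 262.] 1129 [np.float64(175.1), np.float64(234.5)]
side glue 0.41 [253. 181. 304. 232.] 1489 [np.float64(278.6), np.float64(205.8)]
side tin 0.64 [294. 241. 323. 282.] 1146 [np.float64(309.7), np.float64(261.1)]
```

```bash
python3 - <<'E'
import cv2
a=cv2.imread('pics/top1.png')[40:220,200:440];cv2.imwrite('pics/top1c.png',cv2.resize(a,(800,600),interpolation=cv2.INTER_CUBIC))
from h import *
p=robot.read_camera('top')
# order: centroid of jig, stop, glue, tin, hammer in world
for n,uv,z in[('jig',[288,129.5],.012),('stop',[300.8,105],.03),('block',[320,155.7],.03),('wedge',[249.8,147.1],.03),('tin',[246.5,194],.02),('hammer',[399,135],.02),('glue',[260,68],.05)]: print(n,unproj(p,[uv],z)[0].round(4))
E
```

```text
jig [0.6771 0.0347 0.012 ]
stop [0.7307 0.0068 0.03  ]
block [ 0.6132 -0.0402  0.03  ]
wedge [0.6279 0.1179 0.03  ]
tin [0.5227 0.1213 0.02  ]
hammer [ 0.671  -0.2213  0.02  ]
glue [0.8085 0.1019 0.05  ]
```

View pics/top1c.png

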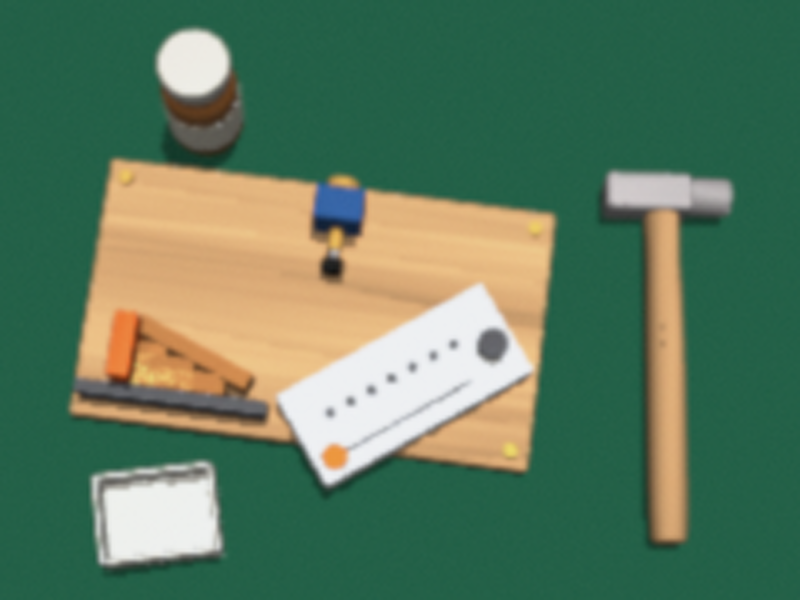

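View pics/side1.png

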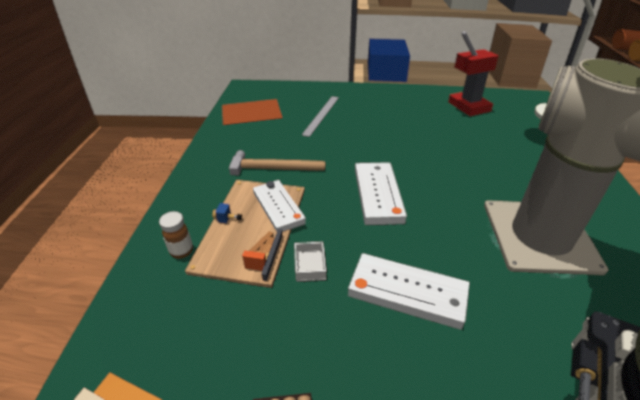

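The top crop shows the jig with the right block: pin head (492,344), orange-dot corner (327,488), stop (338,210), orange tail (123,345), tin below left and hammer at the right. The side view shows two look-alike blocks nearer the robot. Next I fit the jig and block poses.

```bash
cat >> h.py <<'E'
def fit2d(loc,W):
    loc=np.array(loc);W=np.array(W)[:,:2];a=loc-loc.mean(0);b=W-W.mean(0)
    th=np.arctan2((a[:,0]*b[:,1]-a[:,1]*b[:,0]).sum(),(a*b).sum());c,s=np.cos(th),np.sin(th);M=np.array([[c,-s],[s,c]])
    t=W.mean(0)-M@loc.mean(0);return th,t,(loc@M.T+t-W)
E
python3 - <<'E'
from h import *
p=robot.read_camera('top')
f=lambda c:np.array([[200+(u+.5)*.3-.5,40+(v+.5)*.3-.5] for u,v in c])
th,t,e=fit2d([[.28,-.106],[-.035,-.106],[-.035,.078],[.28,.078]],unproj(p,f([(112,160),(555,213),(527,470),(70,413)]),.012))
print('jig',np.degrees(th),t,e.round(4).tolist())
print('pin',unproj(p,f([(492,344)]),.04))
tb,b,e=fit2d([[.144,.028],[.144,-.042],[-.016,-.042],[-.016,.028]],unproj(p,f([(327,488),(278,398),(483,284),(533,368)]),.03))
print('block',np.degrees(tb),b,e.round(4).tolist(),'rel',np.degrees(tb-th))
M=lambda a:np.array([[np.cos(a),-np.sin(a)],[np.sin(a),np.cos(a)]])
print('push',b+M(tb)@[.105,.028]); print('tail0',t+M(th)@[.255,.0355])
tail=unproj(p,f([(118,311),(138,313),(129,380),(107,378)]),.052);print('tail top corners jig',((tail[:,:2]-t)@M(th)).round(4).tolist())
s=robot.read_state();print(R.from_rotvec(s['orientation']).as_matrix().round(3))
E
```

```text
jig 84.66353328554608 [ 0.64376891 -0.10109988] [[0.0003, 0.0007], [-0.0008, -0.0001], [0.0005, -0.0006], [0.0001, 0.0]]
pin [[ 0.64226783 -0.10008005  0.04      ]]
block 121.86177224270048 [ 0.64328293 -0.10149838] [[0.0009, -0.0013], [0.0002, 0.0008], [0.0003, 0.0013], [-0.0014, -0.0008]] rel 37.1982389571544
push [ 0.56407532 -0.02709976]
tail0 [0.63213887 0.15609653]
tail top corners jig [[0.2498, 0.0138], [0.2365, 0.0136], [0.2356, 0.0593], [0.2501, 0.0597]]
[[-0.911  0.413  0.   ]
 [ 0.413  0.911  0.   ]
 [ 0.     0.    -1.   ]]
```

```bash
python3 -m handwheel '[[1,-0.511,-0.412,0.1,0,0,0.687],[1,-0.511,-0.412,0.1,0,0,0.687],[1,-0.511,-0.412,0.1,0,0,0.687],[1,-0.511,-0.412,0.1,0,0,0.687],[1,-0.511,-0.412,0.1,0,0,0.687],[1,-0.511,-0.412,0.1,0,0,0.687],[1,-0.511,-0.412,0.1,0,0,0.687],[1,-0.511,-0.412,0.1,0,0,0.687],[1,-0.511,-0.412,0.1,0,0,0.687],[1,-0.511,-0.412,0.1,0,0,0.687],[1,-0.511,-0.412,0.1,0,0,0.687],[1,-0.511,-0.412,0.1,0,0,0.687],[1,-0.511,-0.412,0.1,0,0,0.687],[1,-0.511,-0.412,0.1,0,0,0.687],[1,-0.511,-0.412,0.1,0,0,0.687]]' 20
python3 - <<'E'
from h import *
s=robot.read_state();p=robot.read_camera('wrist');save(p,'w1.png')
Rm=R.from_rotvec(s['orientation']).as_matrix();print(s['q'],s['tool_pos'],np.degrees(np.arctan2(Rm[1,1],Rm[0,1])),s['force'],s['opening'])
print(proj(p,[[.5641,-.0271,.03],[.6435,-.101,.04]],s))
E
```

```text
t: 3.18
tool_pos: [0.543, -0.0393, 0.1329]
orientation: [3.019, 0.868, 0.001]
force: [-0.3, 0.1, 0.0]
opening: 0.0003
gripper_force: 0.0
[-1.66400669e-01  5.04436068e-02  1.75843644e+00  1.13450603e-05
  1.33227521e+00  8.44635315e-01] [ 0.54302575 -0.03928201  0.13289685] -57.92825098206575 [-0.25713509  0.13337569  0.0427818 ] 0.0002791053745156923
[[322.14470599 174.54601878]
 [464.62592762 140.54072671]]
```

View pics/w1.png

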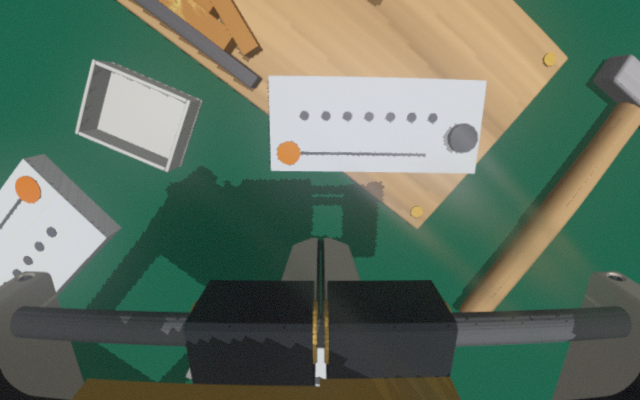

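The wrist view shows the block's near edge at row ~172 and the pin head at (462,138). Both are within 2 mm of prediction and parallel to the fingers. I descend and then approach to first touch.

```bash
python3 -m handwheel '[[1,0,0,0.05,0,0,0],[1,0,0,0.1,0,0,0],[1,0,0,0.1,0,0,0],[1,0,0,0.1,0,0,0],[1,0.005,0,0.1,0,0,0],[1,0.01,0,0.1,0,0,0],[1,0.01,0,0.1,0,0,0]]'
python3 -m handwheel '[[1,0.002,0,0,0,0,0],[1,0.003,0,0,0,0,0],[1,0.004,0,0,0,0,0],[1,0.004,0,0,0,0,0]]'
python3 -m handwheel '[[1,0.001,0,0,0,0,0],[1,0.002,0,0,0,0,0],[1,0.003,0,0,0,0,0],[1,0.003,0,0,0,0,0]]'
python3 - <<'E'
import numpy as np
for f in range(0,46,2):
    a=np.radians(f);c,s=np.cos(a),np.sin(a);x,y=-35.5,-105
    print(f,round(f/180,4),round((35.5+c*x-s*y)/1000,4),round((105+s*x+c*y)/1000,4))
E
```

```text
t: 4.1
tool_pos: [0.5527, -0.0344, 0.0338]
orientation: [3.019, 0.865, 0.003]
force: [0.9, -0.0, 0.3]
opening: 0.0003
gripper_force: 0.0
t: 4.6
tool_pos: [0.5549, -0.0324, 0.0326]
orientation: [-3.02, -0.864, 0.0]
force: [0.3, 0.6, 0.7]
opening: 0.0004
gripper_force: 0.0
t: 5.1
tool_pos: [0.5575, -0.0308, 0.0326]
orientation: [-3.02, -0.865, -0.0]
force: [0.4, 0.0, 1.0]
opening: 0.0006
gripper_force: 0.0
0 0.0 0.0 0.0
2 0.0111 0.0037 -0.0012
4 0.0222 0.0074 -0.0022
6 0.0333 0.0112 -0.0031
8 0.0444 0.015 -0.0039
10 0.0556 0.0188 -0.0046
12 0.0667 0.0226 -0.0051
14 0.0778 0.0265 -0.0055
16 0.0889 0.0303 -0.0057
18 0.1 0.0342 -0.0058
20 0.1111 0.0381 -0.0058
22 0.1222 0.0419 -0.0057
24 0.1333 0.0458 -0.0054
26 0.1444 0.0496 -0.0049
28 0.1556 0.0534 -0.0044
30 0.1667 0.0573 -0.0037
32 0.1778 0.061 -0.0029
34 0.1889 0.0648 -0.0019
36 0.2 0.0685 -0.0008
38 0.2111 0.0722 0.0004
40 0.2222 0.0758 0.0017
42 0.2333 0.0794 0.0032
44 0.2444 0.0829 0.0048
```

```bash
python3 -m handwheel '[[1,0.0037,-0.0012,0,0,0,0.0111],[1,0.0074,-0.0022,0,0,0,0.0222],[1,0.0112,-0.0031,0,0,0,0.0333],[1,0.015,-0.0039,0,0,0,0.0444],[1,0.0188,-0.0046,0,0,0,0.0556],[1,0.0188,-0.0046,0,0,0,0.0556]]'
python3 - <<'E'
from h import *
s=robot.read_state();print(s['force'],s['tool_pos']);p=robot.read_camera('wrist');save(p,'w2.png')
E
```

```text
t: 5.85
tool_pos: [0.5708, -0.0169, 0.0325]
orientation: [-3.084, -0.598, 0.001]
force: [-0.9, -0.4, -0.4]
opening: 0.0006
gripper_force: 0.3
[-0.86404724 -0.4019801  -0.42894053] [ 0.57079918 -0.01689741  0.03251856]
```

View pics/w2.png

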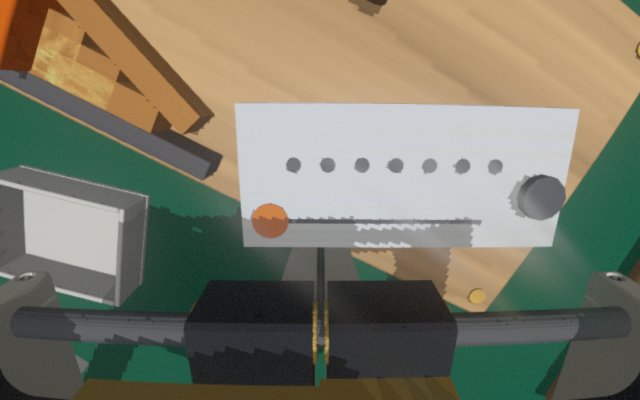

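The block has turned about 10 degrees and its near edge (row 246) lies flat on the fingers. I continue along the arc.

```bash
python3 -m handwheel '[[1,0.0037,-0.0012,0,0,0,0.0111],[1,0.0074,-0.0022,0,0,0,0.0222],[1,0.0112,-0.0031,0,0,0,0.0333],[1,0.015,-0.0039,0,0,0,0.0444],[1,0.0188,-0.0046,0,0,0,0.0556],[1,0.0226,-0.0051,0,0,0,0.0667],[1,0.0265,-0.0055,0,0,0,0.0778],[1,0.0303,-0.0057,0,0,0,0.0889]]'
python3 -m handwheel '[[1,0.0019,-0.0006,0,0,0,0.0056],[1,0.0037,-0.0012,0,0,0,0.0111],[1,0.0056,-0.0017,0,0,0,0.0167],[1,0.0074,-0.0022,0,0,0,0.0222],[1,0.0074,-0.0022,0,0,0,0.0222]]'
python3 -m handwheel '[[1,0.0009,-0.0003,0,0,0,0.0028],[1,0.0019,-0.0006,0,0,0,0.0056],[1,0.0028,-0.0009,0,0,0,0.0083],[1,0.0037,-0.0012,0,0,0,0.0111],[1,0.0037,-0.0012,0,0,0,0.0111]]'
python3 -c "
from h import *
s=robot.read_state();Rm=R.from_rotvec(s['orientation']).as_matrix();print(s['force'],s['tool_pos'],np.degrees(np.arctan2(Rm[1,1],Rm[0,1])))"
```

```text
t: 6.9
tool_pos: [0.5965, -0.0004, 0.0324]
orientation: [-3.137, -0.162, 0.002]
force: [-2.4, 0.9, 1.2]
opening: 0.0005
gripper_force: 1.3
t: 7.52
tool_pos: [0.6043, 0.0026, 0.0327]
orientation: [3.141, 0.053, 0.001]
force: [0.1, 0.1, -0.4]
opening: 0.0006
gripper_force: 0.3
t: 8.15
tool_pos: [0.6079, 0.0039, 0.0327]
orientation: [-3.142, 0.002, -0.0]
force: [-1.6, -0.0, -0.8]
opening: 0.0005
gripper_force: 0.5
[-1.6458068  -0.00610459 -0.82123982] [0.60790159 0.003934   0.03270139] -90.06965236166285
```

```bash
python3 -m handwheel '[[1,0.0005,-0.0001,0,0,0,0.0014],[1,0.0009,-0.0003,0,0,0,0.0028],[1,0.0014,-0.0004,0,0,0,0.0042],[1,0.0019,-0.0006,0,0,0,0.0056],[1,0.0019,-0.0006,0,0,0,0.0056]]'
python3 -m handwheel '[[1,0.0005,-0.0001,0,0,0,0.0014],[1,0.0009,-0.0003,0,0,0,0.0028],[1,0.0014,-0.0004,0,0,0,0.0042],[1,0.0019,-0.0006,0,0,0,0.0056],[1,0.0019,-0.0006,0,0,0,0.0056]]'
python3 -m handwheel '[[1,0.0005,-0.0001,0,0,0,0.0014],[1,0.0009,-0.0003,0,0,0,0.0028],[1,0.0014,-0.0004,0,0,0,0.0042],[1,0.0014,-0.0004,0,0,0,0.0042]]'
```

```text
t: 8.78
tool_pos: [0.6097, 0.0045, 0.0326]
orientation: [3.141, -0.029, 0.0]
force: [-2.7, 0.7, 0.9]
opening: 0.0005
gripper_force: 0.9
t: 9.4
tool_pos: [0.6116, 0.0051, 0.0327]
orientation: [-3.141, 0.057, -0.0]
force: [-1.8, 0.8, 1.4]
opening: 0.0004
gripper_force: 1.2
t: 9.9
tool_pos: [0.613, 0.0055, 0.0326]
orientation: [-3.141, 0.078, -0.0]
force: [-2.9, 0.4, 1.6]
opening: 0.0004
gripper_force: 1.4
```

```bash
python3 -m handwheel '[[1,0.0005,-0.0001,0,0,0,0.0014],[1,0.0009,-0.0003,0,0,0,0.0028],[1,0.0014,-0.0004,0,0,0,0.0042],[1,0.0014,-0.0004,0,0,0,0.0042]]'
python3 -m handwheel '[[1,0.0005,-0.0001,0,0,0,0.0014],[1,0.001,-0.0003,0,0,0,0.0028],[1,0.001,-0.0003,0,0,0,0.0028]]'
python3 -m handwheel '[[1,0.0005,-0.0001,0,0,0,0.0014],[1,0.001,-0.0003,0,0,0,0.0028],[1,0.001,-0.0003,0,0,0,0.0028]]'
python3 - <<'E'
from h import *
p=robot.read_camera('wrist');a=p['frame'][0:400,:,::-1];cv2.imwrite('pics/w3.png',a)
E
```

```text
t: 10.4
tool_pos: [0.6144, 0.0058, 0.0326]
orientation: [-3.14, 0.098, -0.0]
force: [-2.2, 1.4, -0.2]
opening: 0.0006
gripper_force: 1.3
t: 10.78
tool_pos: [0.6152, 0.006, 0.0325]
orientation: [-3.14, 0.112, 0.001]
force: [-4.1, 1.6, 2.8]
opening: 0.0001
gripper_force: 2.3
t: 11.15
tool_pos: [0.6158, 0.0062, 0.0325]
orientation: [3.139, -0.126, -0.002]
force: [-6.9, 2.9, 3.8]
opening: 0.0005
gripper_force: 3.3
```

View pics/w3.png

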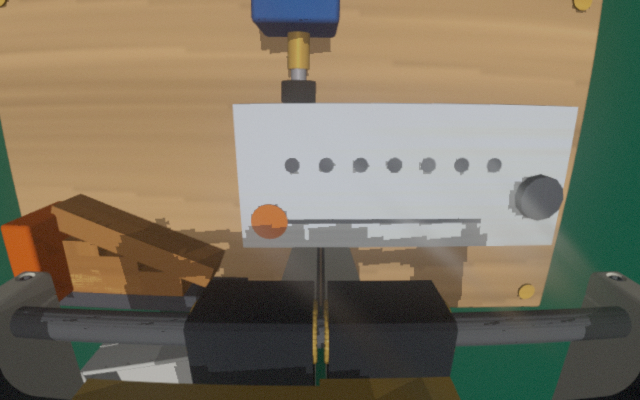

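The block's far edge meets the black buffer at (298,100), and the fingers are clear of the wedge tip (222,255). I press slightly more and hold.

```bash
python3 -m handwheel '[[1,0.0003,0,0,0,0,0.0007],[1,0.0003,0,0,0,0,0.0007],[1,0.0003,0,0,0,0,0.0007],[1,0.0003,0,0,0,0,0.0007]]'; python3 -c "
from h import *
for i in range(4): robot.read_camera('wrist');print(robot.read_state()['force'].round(2))"
```

```text
t: 11.7
tool_pos: [0.616, 0.0062, 0.0325]
orientation: [3.139, -0.129, -0.003]
force: [-8.1, 2.4, 4.5]
opening: 0.0004
gripper_force: 3.8
[-8.16  1.72  4.35]
[-8.04  1.73  4.6 ]
[-7.59  1.67  5.24]
[-7.13  2.39  4.64]
```

```bash
python3 -m handwheel '[[1,0.0002,0,0,0,0,0.0004],[1,0.0002,0,0,0,0,0.0004],[1,0.0002,0,0,0,0,0.0004],[1,0.0002,0,0,0,0,0.0004],[1,0.0002,0,0,0,0,0.0004],[1,0.0002,0,0,0,0,0.0004],[1,0.0002,0,0,0,0,0.0004],[1,0.0002,0,0,0,0,0.0004]]'; python3 - <<'E'
from h import *
s=robot.read_state();Rm=R.from_rotvec(s['orientation']).as_matrix();a=np.arctan2(Rm[1,1],Rm[0,1]);print(np.degrees(a),s['tool_pos'],s['force'])
p=robot.read_camera('top')
f=[84.66353328554608*np.pi/180];th=f[0];M=np.array([[np.cos(th),-np.sin(th)],[np.sin(th),np.cos(th)]]);t=np.array([.6437,-.101])
print('tcp jig',(s['tool_pos'][:2]-t)@M)
g=t+M@[.250+.0175+.020,.0355];print('goal',g)
for w in(g,):
    d=np.r_[w-s['tool_pos'][:2],0]; print('tool shift',Rm.T@d)
E
```

```text
t: 12.9
tool_pos: [0.6161, 0.0062, 0.0326]
orientation: [3.139, -0.131, -0.003]
force: [-8.5, 1.7, 4.9]
opening: 0.0005
gripper_force: 4.1
-94.78327556446271 [0.61605233 0.00624991 0.03255159] [-8.52036497  1.6662708   4.90857662]
tcp jig [0.1042137  0.03750254]
goal [0.63509261 0.18855554]
tool shift [ 3.77201373e-03 -1.83258420e-01 -2.37438140e-05]
```

The push held at about 8.5 N for over a second. I back off, rise, and travel over to behind the tail.

```bash
python3 -m handwheel '[[1,-0.005,0,0,0,0,0],[1,-0.025,0,0,0,0,0],[1,-0.025,0,-0.04,0,0,0],[1,-0.025,0,-0.08,0,0,0],[1,-0.025,0,-0.08,0,0,0],[1,-0.01,-0.06,-0.08,0,0,0.003],[1,0.003,-0.12,-0.08,0,0,0.003],[1,0.003,-0.183,-0.08,0,0,0.003],[1,0.003,-0.183,-0.08,0,0,0.003],[1,0.003,-0.183,-0.08,0,0,0.003],[1,0.003,-0.183,-0.08,0,0,0.003]]'
python3 - <<'E'
from h import *
s=robot.read_state();p=robot.read_camera('wrist');save(p,'w4.png')
q=robot.read_camera('top');cv2.imwrite('pics/top2.png',cv2.resize(q['frame'][40:220,200:440,::-1],(800,600),interpolation=cv2.INTER_CUBIC))
th=np.radians(84.66);M=np.array([[np.cos(th),-np.sin(th)],[np.sin(th),np.cos(th)]]);t=np.array([.6437,-.101])
print('tcp jig',(s['tool_pos'][:2]-t)@M,s['tool_pos'],s['orientation'])
for x,y,z in[(.25,.0355-.0225,.052),(.25,.0355+.0225,.052)]:print(proj(p,np.r_[t+M@[x,y],z],s))
E
```

```text
t: 14.32
tool_pos: [0.6351, 0.1867, 0.1121]
orientation: [3.137, -0.149, -0.001]
force: [0.2, 0.1, 0.4]
opening: 0.0001
gripper_force: 0.0
tcp jig [0.2856625  0.03530327] [0.63513534 0.18670824 0.11212028] [ 3.13746768e+00 -1.48565658e-01 -6.28073475e-04]
[[375.45338156 191.05198401]]
[[372.39878139 253.25103329]]
```

View pics/w4.png

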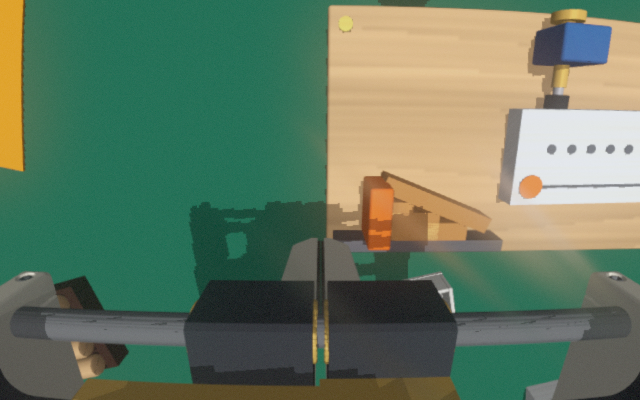

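View pics/top2.png

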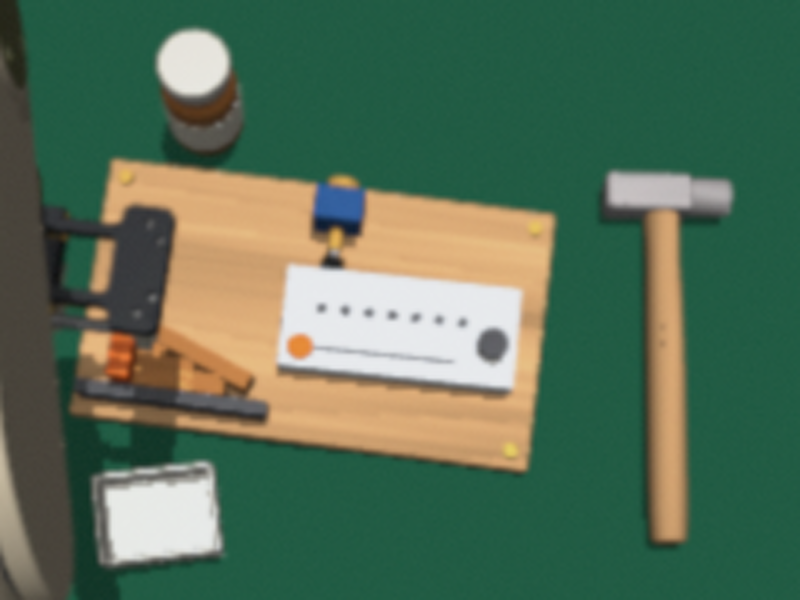

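The wrist view shows the orange tail at (375,213), ahead of and aligned with the fingers. The top view shows the block resting at the buffer with the bystanders unmoved. I descend and feel for the tail.

```bash
python3 -m handwheel '[[1,0,0,0.04,0,0,0],[1,0,0,0.074,0,0,0],[1,0,0,0.074,0,0,0],[1,0,0,0.074,0,0,0],[1,0,0.006,0.074,0,0,0],[1,0,0.012,0.074,0,0,0],[1,0,0.012,0.074,0,0,0]]'
python3 -m handwheel '[[1,0,0.002,0,0,0,0],[1,0,0.004,0,0,0,0],[1,0,0.006,0,0,0,0],[1,0,0.008,0,0,0,0],[1,0,0.01,0,0,0,0],[1,0,0.01,0,0,0,0]]'
python3 -m handwheel '[[1,0,0.002,0,0,0,0],[1,0,0.004,0,0,0,0],[1,0,0.006,0,0,0,0],[1,0,0.008,0,0,0,0],[1,0,0.01,0,0,0,0],[1,0,0.01,0,0,0,0]]'
```

```text
t: 15.3
tool_pos: [0.6345, 0.1757, 0.0395]
orientation: [-3.138, 0.147, -0.002]
force: [0.0, -0.3, -1.0]
opening: 0.0006
gripper_force: 0.0
t: 16.05
tool_pos: [0.633, 0.1664, 0.0385]
orientation: [-3.138, 0.146, 0.0]
force: [-0.1, 2.8, -0.7]
opening: 0.0005
gripper_force: 1.2
t: 16.8
tool_pos: [0.6321, 0.156, 0.0386]
orientation: [3.138, -0.147, -0.001]
force: [-1.2, 2.1, -1.1]
opening: 0.0002
gripper_force: 0.7
```

```bash
python3 -m handwheel '[[1,0,0.002,0,0,0,0],[1,0,0.004,0,0,0,0],[1,0,0.006,0,0,0,0],[1,0,0.008,0,0,0,0],[1,0,0.01,0,0,0,0],[1,0,0.012,0,0,0,0],[1,0,0.012,0,0,0,0]]'
python3 -m handwheel '[[1,0,0.001,0,0,0,0],[1,0,0.002,0,0,0,0],[1,0,0.003,0,0,0,0],[1,0,0.004,0,0,0,0],[1,0,0.004,0,0,0,0]]'
python3 -m handwheel '[[1,0,0.001,0,0,0,0],[1,0,0.002,0,0,0,0],[1,0,0.003,0,0,0,0],[1,0,0.004,0,0,0,0],[1,0,0.004,0,0,0,0]]'
```

```text
t: 17.68
tool_pos: [0.6311, 0.1441, 0.0387]
orientation: [3.138, -0.146, 0.0]
force: [-0.3, 1.3, -0.7]
opening: 0.0005
gripper_force: 0.7
t: 18.3
tool_pos: [0.6308, 0.1403, 0.0387]
orientation: [3.138, -0.146, 0.0]
force: [-0.3, 3.4, -1.0]
opening: 0.0005
gripper_force: 1.2
t: 18.92
tool_pos: [0.6304, 0.1363, 0.0387]
orientation: [3.138, -0.146, 0.0]
force: [-0.9, 1.9, 0.3]
opening: 0.0004
gripper_force: 1.1
```

```bash
python3 -m handwheel '[[1,0,0.001,0,0,0,0],[1,0,0.002,0,0,0,0],[1,0,0.003,0,0,0,0],[1,0,0.004,0,0,0,0],[1,0,0.004,0,0,0,0]]'
```

```text
t: 19.55
tool_pos: [0.63, 0.1323, 0.0387]
orientation: [3.138, -0.146, 0.0]
force: [-0.4, 3.2, -0.4]
opening: 0.0004
gripper_force: 1.1
```

```bash
python3 -m handwheel '[[1,0,0.001,0,0,0,0],[1,0,0.002,0,0,0,0],[1,0,0.003,0,0,0,0],[1,0,0.004,0,0,0,0],[1,0,0.004,0,0,0,0]]';python3 -m handwheel '[[1,0,0.001,0,0,0,0],[1,0,0.002,0,0,0,0],[1,0,0.003,0,0,0,0],[1,0,0.003,0,0,0,0]]'
```

```text
t: 20.18
tool_pos: [0.6297, 0.1293, 0.0387]
orientation: [-3.137, 0.146, -0.0]
force: [0.7, 6.7, -0.8]
opening: 0.0001
gripper_force: 3.4
t: 20.68
tool_pos: [0.6294, 0.1271, 0.0387]
orientation: [-3.136, 0.145, -0.001]
force: [-0.1, 10.5, -0.9]
opening: 0.0007
gripper_force: 4.9
```

```bash
python3 -m handwheel '[[1,0,0.001,0,0,0,0],[1,0,0.002,0,0,0,0],[1,0,0.003,0,0,0,0],[1,0,0.003,0,0,0,0]]'
```

```text
t: 21.18
tool_pos: [0.6292, 0.1247, 0.0388]
orientation: [-3.135, 0.145, -0.001]
force: [0.6, 11.6, -1.2]
opening: 0.0004
gripper_force: 6.2
```

```bash
python3 -m handwheel '[[1,0,0.0005,0,0,0,0],[1,0,0.0007,0,0,0,0],[1,0,0.0007,0,0,0,0],[1,0,0.0007,0,0,0,0],[1,0,0.0007,0,0,0,0]]'
```

```text
t: 21.8
tool_pos: [0.6291, 0.1244, 0.0387]
orientation: [-3.135, 0.145, -0.001]
force: [0.8, 14.3, -2.2]
opening: 0.0003
gripper_force: 7.0
```

About 13 N is now reached, so the wedge is clamped. I retreat and check.

```bash
python3 -m handwheel '[[1,0,-0.005,0,0,0,0],[1,0,-0.03,0,0,0,0],[1,0,-0.03,0,0,0,0],[1,0,-0.03,-0.05,0,0,0],[1,0,-0.03,-0.1,0,0,0],[1,0.0,0.02,-0.13,0,0,0],[1,0.0,0.05,-0.13,0,0,0],[1,0.0,0.05,-0.13,0,0,0],[1,0.0,0.05,-0.13,0,0,0]]'
python3 - <<'E'
from h import *
s=robot.read_state();p=robot.read_camera('wrist');save(p,'w5.png')
for x in(.644,):print(s['tool_pos'],s['force'])
E
```

```text
t: 22.92
tool_pos: [0.624, 0.0718, 0.1682]
orientation: [3.138, -0.147, -0.001]
force: [0.0, 0.2, 0.5]
opening: 0.0008
gripper_force: 0.0
[0.6240298  0.07176842 0.16816077] [0.00262447 0.15001758 0.45736749]
```

View pics/w5.png

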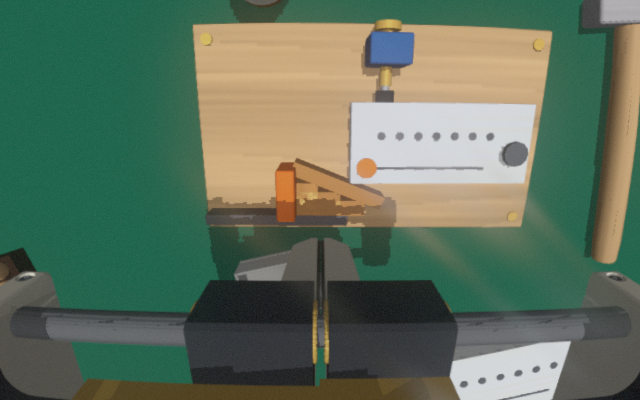

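The wedge face sits against the block's free corner (351,183) and the buffer touches its far side (385,100). The wedge stayed in place after release, so I hand in.

```bash
python3 -c "
from plant import robot
print(robot.close_job())"
```

```text
the job is handed in; nothing more can be done
None
```

The job is handed in: I swung the block to the buffer and held it there at about 8 N, then pushed the wedge in with up to about 14 N, and the last picture, taken after I let go, shows the block still between wedge and buffer.

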